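Third hand at the model house: press the end wall on for gluing

TASK

Be my third hand while I fasten the end wall: pick up the end wall that is as wide as the house (not the narrow one; its stair tower is a good grip) and hold it, tower outside, flush and square over the open end of the house in the sprung cradle, level with its underside and sides. Press it on steadily with about 10 newtons, which pushes the cradle's carriage back about 20 mm, never as far as its end stop, and finish while still holding and pressing it like that. Leave everything else on the table where it is.

Things in the scene. Friction and masses are not known exactly. Their poses are not given: they have to be found in the camera images.
- wide_wall: Model house end wall to use, standing on the table: 90 mm wide (y), 5 mm thick, 55 mm high at the eaves, 45 degree gable, ridge at 100 mm; a stair tower in the middle of its outer face. Origin: bottom middle of the flat inner face; +x points out of the inner face, away from the tower; z up. Wall at x -5 to 0 mm, tower at x -45 to -5 mm. 60 to 130 g.
- tower_top (a point): centre of the flat top of the wide wall's stair tower, a solid wooden block 28 mm wide (y), 40 mm deep (x), 75 mm high, the part to grip; at x -25, y 0, z 75 mm in the wall's frame
- narrow_wall: Bystander: end wall that looks alike, with the same tower, but only 60 mm wide with its ridge at 85 mm, too narrow for the house. Origin and axes as for the wide wall. Which wall stands left and which right of the cradle varies.
- house_mouth (a point): The open end of a roofless model house fixed on the cradle's carriage, 90 mm wide (y), 85 mm long, side walls 4 mm thick, 55 mm high; it faces the robot. This point: bottom middle of the open end, 24 mm above the table; +x points into the house, z up. The wall is in place when its origin and axes match these. No ledge: only gripper and push hold the wall up.
- cradle: aluminium gluing cradle fixed to the table, base plate 192 x 120 x 12 mm that starts 8 mm behind the open end at rest, so it lies 12 mm below the wall in place. Origin on the table straight below the middle of the house's open end at rest; same axes as house_mouth (+x is the pressing direction). Its place and yaw vary.
- carriage (a joint): travel of the sprung carriage with the house along the cradle's +x, in m: 0 at rest, grows as it is pressed, end stop at 0.036. The spring has no preload and 500 N/m, so 0.020 is a push of 10 N.
- glue_bottle: white plastic glue bottle, standing, 36 mm across, 110 mm tall; bystander
- paint_jar: small glass paint jar, black cap, standing, 44 mm across, 55 mm tall; bystander
- sanding_block: cork sanding block 40 x 75 x 25 mm, lying; bystander
- weight: round steel weight, 40 mm across, 30 mm tall; bystander
- screwdriver: screwdriver lying on the table, 150 mm long; bystander
- roof_panel: terracotta roof piece 100 x 75 x 4 mm lying flat; bystander
Mind the look-alikes: they are no part of the job. Leave any blue look-alike of the wide_wall alone.

How it is judged:
By the outcome, as a careful person would: the job done as asked, in the order asked, and still so for the second after the job is handed in, while the arm keeps its last pose, push and grip.
It also fails if it takes over 45 s, if anything falls off the work surface, if the arm or the gripper's body presses on something with over 40 N, if the wrist force passes 120 N, or if a joint passes its speed limit or range.

ROBOT

A 7-joint arm with a two-finger parallel gripper is mounted at the origin on the work surface. World frame = base frame: x ahead of the robot, y to its left, z up, the work surface at z = 0. Lengths are in m, angles in rad, forces in N, time in s.
With the tool pointing down it reaches from about 0.425 to 0.875 m from the base axis. Payload 4.7 kg.
Tool frame: the origin (TCP) lies between the finger pads; the fingertips stand 11 mm ahead of it and the grasp point (between the pads) lies 8 mm behind it; z points along the fingers, y is the line along which they close (so a half turn about z gives the same grasp; the last joint's range is limited). The gripper opens to 87 mm and grips with 3 to 60 N. Pads are 19 mm wide; open, the fingers measure 117 mm over their backs; the gripper's body (75 mm by 190 mm) begins 51 mm behind the grasp point.
Start: joints at [1.21, 0.321, -0.07, 1.45, 0.023, 1.371, -0.057], TCP at [0.238, -0.605, 0.234] pointing down, gripper open.
Joint ranges: [-2.86, 2.86], [-0.3, 2.09], [-1.38, 1.24], [0.06, 2.45], [-1.56, 4.7], [0.09, 2.05], [-2.69, 2.69]. Speed limits (rad/s): [2.57, 2.57, 3.14, 3.14, 3.14, 3.14, 3.14].

INTERFACE

Orientations are given as a rotation vector (axis times angle).
In Python, from bench import ctrl gives the robot as it stands. The module is installed in compiled form; this text tells all that it offers.
- The arm moves only by the shell command python3 -m inch 'ROWS' [FORCE]. ROWS is JSON, a list of rows, each an object with "slide": the shift along the tool's x, y, z scaled (see below), a list of three; "angular": the turn, a rotation vector about the tool's x, y, z scaled (see below), a list of three; "claw": the opening, from -1 (shut) to 1 (fully open). In form: [{"slide": [tx, ty, tz], "angular": [rx, ry, rz], "claw": claw}, ...]. A call has 1 to 10 rows; each row is the pose to reach, as a shift and turn from the pose commanded when the call began, along the tool's axes at that moment; what a row does not reach only later rows make up. The controller multiplies each number of a shift by 0.25 m and each number of a turn by 30 degrees. A row lasts 1/10 s, in which the tool goes at most 50 mm and 8.59 degrees, less where a joint would pass 70% of its speed; a pose out of reach is approached as far as the arm can. A call with a number of a shift or a turn outside -1 to 1 is refused whole. A call with a gripper value outside its range is refused whole. The fingers move at their own pace and stop on an object; FORCE is the grip in N (left out, the last holds). Time passes only in rows, so rows that repeat a pose let the fingers close. It gives the time, the measured TCP pose, the force, the opening and the grip force at its end, in the units of the state.
- ctrl.get_state(): the state, without advancing time (a new reading comes with each control period).
- ctrl.get_image(name): name is "side" or "top"; returns a dict with "color" (384x512x3 uint8, red, green, blue), "depth" (384x512 float32, m along the optical axis (not along the pixel's ray), 0 where there is no reading), "camera_matrix" (3x3 intrinsics, pixels), "extrinsics" (4x4, takes a point from camera to world coordinates). Camera axes: x right, y up, looking along -z (the intrinsics and any distortion apply to the point x, -y, -z); pixel columns grow to the right and rows downward; lengths in m; the calibration is good to about 2 mm. A picture is of the moment at which its call begins.
- ctrl.close_job(): hands the job in; it is judged then, once.
Trained networks look in the newest picture that a camera, given by its name, has taken for a name from the list of things; names that differ only in an ending like _2 or _b are one class to them, and where a whole thing is asked for, a point or a joint stands for the part that bears it (a point fixed in the world has none). Each returns a list of dicts, best first, with "confidence" (0 to 1); they miss things now and then, are a little off and sometimes report something else, mostly with a low value. They report only what shows in the picture. A call takes as long as a camera call. They do not tell look-alikes from the thing itself.
- ctrl.find_in(query, camera): "bbox" ([centre column, centre row, width, height] in pixels, round what is visible of it).
- ctrl.outline_of(query, camera): "mask" (384x512 bool, what is visible of it) and "bbox" ([centre column, centre row, width, height] in pixels, round what is visible of it).
The state is a dict: "time": time; "joint_positions": joint angles; "qd": joint speeds; "joint_torque": joint torques, N m; "position": TCP position; "tool_rot": TCP orientation; "ft_force": force on the tool from outside, world axes, zero at the start; "torque": the same for the moment, N m; "grip_width": opening from 0.0 (shut) to 1.0 (fully open); "grip_force": force on a finger pad.
Only numpy, scipy, OpenCV 4.12 (cv2) and the standard library are available. Lean on these libraries where they do the work, as an engineer would, in place of code of your own. Each camera call takes 0.05 s, during which the arm holds its last target. There are 200 camera calls.

## Working session

There is one attempt and no reset: what is moved stays moved. The work goes in short steps, Python scripts to look and compute and a shell command to move; the robot and the scene stay as the last step left them, time stands still between calls to the robot, and variables do not carry over. Pictures are saved under pics/ and viewed, at most 10 in all, crops included, and the job is handed in when it is done.

```bash
mkdir -p pics; cat > h.py <<'E'
import numpy as np, cv2
from scipy.spatial.transform import Rotation as R
from bench import ctrl
def cloud(im):
    K=np.array(im["camera_matrix"]);d=im["depth"];v,u=np.mgrid[:384,:512]
    p=np.stack([(u-K[0,2])/K[0,0]*d,-(v-K[1,2])/K[1,1]*d,-d],-1)
    E=np.array(im["extrinsics"]);return p@E[:3,:3].T+E[:3,3]
E
python3 - <<'E'
from h import *
s=ctrl.get_state();print({k:np.round(v,4) for k,v in s.items()})
ims=[]
for c in("top","side"):
    im=ctrl.get_image(c);ims.append(im["color"]);np.savez(f"{c}0.npz",**im)
    print(c,np.round(im["camera_matrix"],1).tolist(),np.round(im["extrinsics"],3).tolist(),im.keys())
    for q in("wide_wall","narrow_wall","house_mouth","cradle"):
        print(q,[(round(r["confidence"],2),np.round(r["bbox"]).tolist()) for r in ctrl.find_in(q,c)])
    cv2.imwrite(f"pics/{c}0.png",cv2.resize(im["color"][:,:,::-1],(800,600)))
E
```

```text
{'time': np.float64(0.0), 'joint_positions': array([ 1.2101,  0.3218, -0.0701,  1.4517,  0.0226,  1.3708, -0.0569]), 'qd': array([-0.0023, -0.0016, -0.0002, -0.0006, -0.0003,  0.0005, -0.0005]), 'joint_torque': array([ 6.00000e-04, -4.91285e+01, -4.03600e-01, -3.12528e+01,
       -6.40000e-02,  4.38000e-02,  2.00000e-04]), 'position': array([ 0.2377, -0.6044,  0.2325]), 'tool_rot': array([-3.0848e+00, -5.8500e-01,  7.0000e-04]), 'ft_force': array([ 0.032 , -0.2108,  0.6841]), 'torque': array([ 0.0023, -0.0273, -0.0056]), 'grip_force': np.float64(0.0), 'grip_width': np.float64(0.9987)}
top [[348.8, 0.0, 260.6], [0.0, 348.8, 194.2], [0.0, 0.0, 1.0]] [[0.03, 0.984, -0.176, 0.345], [-0.999, 0.034, 0.019, 0.003], [0.024, 0.175, 0.984, 1.162], [0.0, 0.0, 0.0, 1.0]] dict_keys(['color', 'depth', 'camera_matrix', 'extrinsics'])
wide_wall [(0.77, [211.0, 226.0, 19.0, 25.0]), (0.69, [172.0, 214.0, 24.0, 15.0])]
narrow_wall [(0.7, [323.0, 233.0, 19.0, 20.0])]
house_mouth [(0.58, [245.0, 166.0, 37.0, 41.0]), (0.56, [329.0, 156.0, 13.0, 18.0]), (0.44, [129.0, 175.0, 22.0, 30.0])]
cradle [(0.89, [246.0, 156.0, 39.0, 65.0])]
side [[349.2, 0.0, 257.2], [0.0, 349.2, 192.3], [0.0, 0.0, 1.0]] [[-0.745, 0.401, -0.533, 0.072], [-0.667, -0.43, 0.608, 0.531], [0.015, 0.808, 0.588, 0.603], [0.0, 0.0, 0.0, 1.0]] dict_keys(['color', 'depth', 'camera_matrix', 'extrinsics'])
wide_wall [(0.8, [187.0, 282.0, 39.0, 48.0]), (0.65, [245.0, 253.0, 41.0, 43.0]), (0.51, [182.0, 247.0, 35.0, 32.0])]
narrow_wall [(0.78, [336.0, 188.0, 28.0, 35.0]), (0.23, [90.0, 310.0, 64.0, 47.0])]
house_mouth [(0.77, [222.0, 197.0, 55.0, 56.0])]
cradle [(0.95, [209.0, 197.0, 74.0, 71.0])]
```

```bash
python3 - <<'E'
import numpy as np,cv2
t=np.load("top0.npz")["color"][120:270,80:400,::-1];s=np.load("side0.npz")["color"][130:350,60:400,::-1]
cv2.imwrite("pics/t1.png",cv2.resize(t,None,fx=2.5,fy=2.5,interpolation=3))
cv2.imwrite("pics/s1.png",cv2.resize(s,None,fx=2.35,fy=2.35,interpolation=3))
E
```

```text
(no output)
```

View pics/t1.png

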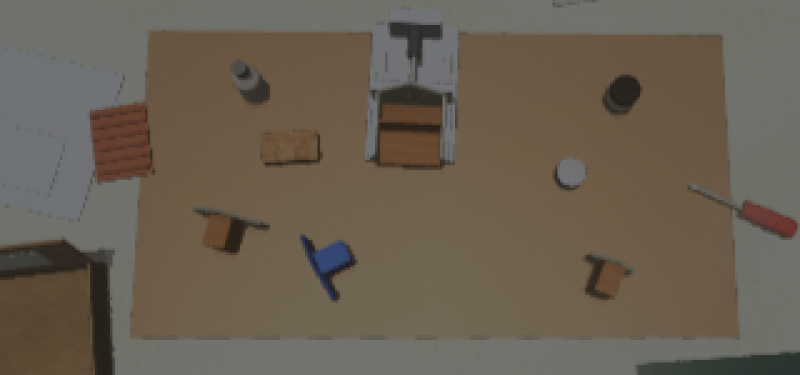

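View pics/s1.png

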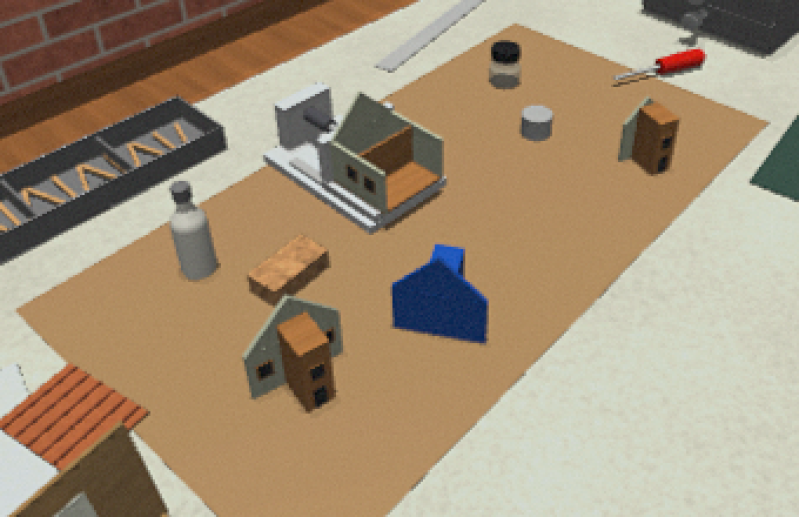

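The top crop shows the wide grey wall on the left at (230,225), i.e. full-image px (172,210). The blue look-alike is beside it, the narrow wall is at the right, and the house and cradle are at (412,110) with the mouth toward the robot. Next I fit geometric models to the point clouds.

```bash
cat > fit.py <<'E'
from h import *
from scipy.optimize import least_squares
def box(p,lo,hi):
    lo,hi=np.array(lo),np.array(hi);q=np.abs(p-(lo+hi)/2)-(hi-lo)/2
    return np.linalg.norm(np.maximum(q,0),axis=-1)+np.minimum(q.max(-1),0)
def wall(p,x0=-.005,x1=0.):
    q=np.stack([x0-p[:,0],p[:,0]-x1,np.abs(p[:,1])-.045,(np.abs(p[:,1])+p[:,2]-.1)/2**.5,-p[:,2]],-1)
    return np.linalg.norm(np.maximum(q,0),axis=-1)+np.minimum(q.max(-1),0)
def wide(p): return np.minimum(wall(p),box(p,[-.045,-.014,0],[-.005,.014,.075]))
def house(p): # z from mouth level
    return np.minimum(box(p,[0,.041,0],[.085,.045,.055]),box(p,[0,-.045,0],[.085,-.041,.055]))
def loc(P,c,yaw,z=0): return R.from_euler("z",-yaw).apply(P-np.array([c[0],c[1],z]))
def fit(P,f,x0,z=None,s=.002):
    g=lambda x:f(loc(P,x,x[2],x[3] if z is None else z))
    x=list(x0)+([0.] if z is None else [])
    r=least_squares(g,x,loss="soft_l1",f_scale=s,x_scale=[.01,.01,.1]+([.01] if z is None else []),diff_step=1e-4)
    e=np.abs(g(r.x));return r.x,np.median(e),np.mean(e<.004),len(P)
E
python3 - <<'E'
from fit import *
C={c:cloud(np.load(c+"0.npz")) for c in("top","side")}
I={c:np.load(c+"0.npz")["color"] for c in C}
t=C["top"]
for n,(u,v) in dict(tower=(168,212),house=(244,178),mouthfloor=(244,183),table=(220,190)).items(): print(n,np.round(t[v,u],4))
c0=t[212,168];best=None
for cams in(["top"],["side"],["top","side"]):
    P=np.concatenate([C[c].reshape(-1,3) for c in cams]);col=np.concatenate([I[c].reshape(-1,3) for c in cams]).astype(int)
    ok=(np.linalg.norm(P[:,:2]-c0[:2],axis=1)<.085)&(P[:,2]>.012)&(P[:,2]<.12)&~(col[:,2]>col[:,0]+25)
    W=P[ok]
    print(cams,"table z",np.median(P[(np.abs(P[:,0]-.5)<.04)&(np.abs(P[:,1])<.05),2]))
    rs=[fit(W,wide,[c0[0]+.02*np.cos(y),c0[1]+.02*np.sin(y),y],z) for y in(-.5,-.2,.1) for z in(0,None)]
    for z in(0,1):
        r=min(rs[z::2],key=lambda r:r[1]);print("wide",np.round(r[0],4),np.round(r[1:],4))
for c in C:
    P=C[c].reshape(-1,3);h=t[178,244]
    m=(np.abs(P[:,0]-h[0])<.16)&(np.abs(P[:,1]-h[1])<.09)&(P[:,2]>.065)&(P[:,2]<.14)
    print(c,"house pts>65mm",m.sum());Q=P[m];print(np.round(Q[::max(1,len(Q)//40)],3).tolist())
E
```

```text
tower [0.4733 0.2693 0.0744]
house [0.6011 0.0382 0.0265]
mouthfloor [0.5848 0.0376 0.023 ]
table [ 0.5635  0.119  -0.0048]
['top'] table z 0.00011629143003932807
wide [ 0.4975  0.2698 -0.1921] [5.000e-04 9.808e-01 2.600e+02]
wide [ 4.975e-01  2.697e-01 -1.935e-01  1.000e-04] [5.000e-04 9.808e-01 2.600e+02]
['side'] table z 0.0005641510476978029
wide [ 0.4977  0.2681 -0.191 ] [5.000e-04 1.000e+00 1.303e+03]
wide [ 0.4977  0.2681 -0.191   0.    ] [5.000e-04 1.000e+00 1.303e+03]
['top', 'side'] table z 0.0004454119528048972
wide [ 0.4978  0.2685 -0.1916] [6.000e-04 9.968e-01 1.563e+03]
wide [ 0.4978  0.2685 -0.1916  0.    ] [6.000e-04 9.968e-01 1.563e+03]
top house pts>65mm 404
[[0.76, 0.066, 0.074], [0.759, 0.043, 0.072], [0.76, 0.007, 0.074], [0.756, 0.043, 0.071], [0.757, 0.01, 0.071], [0.755, 0.007, 0.069], [0.67, 0.075, 0.079], [0.659, 0.041, 0.122], [0.665, 0.091, 0.083], [0.66, 0.058, 0.104], [0.659, 0.026, 0.111], [0.671, -0.005, 0.075], [0.659, 0.067, 0.095], [0.656, 0.035, 0.11], [0.666, 0.004, 0.079], [0.658, 0.077, 0.087], [0.658, 0.045, 0.092], [0.657, 0.013, 0.098], [0.65
[... 789 characters left out ...]
, 0.098], [0.638, -0.008, 0.079], [0.654, -0.003, 0.071], [0.655, 0.013, 0.075], [0.655, 0.041, 0.086], [0.618, -0.006, 0.08], [0.639, -0.003, 0.068], [0.655, 0.032, 0.074], [0.656, 0.062, 0.086], [0.605, -0.004, 0.077], [0.619, 0.012, 0.076], [0.655, 0.063, 0.081], [0.597, -0.003, 0.075], [0.657, 0.042, 0.066], [0.67, 0.087, 0.08], [0.619, 0.023, 0.072], [0.655, 0.077, 0.079], [0.575, -0.003, 0.076], [0.619, 0.024, 0.065], [0.618, 0.052, 0.077], [0.64, 0.08, 0.079], [0.636, 0.083, 0.079], [0.628, 0.08, 0.078], [0.619, 0.069, 0.074], [0.626, 0.083, 0.071], [0.607, 0.083, 0.075], [0.584, 0.081, 0.079], [0.585, 0.083, 0.071], [0.461, 0.122, 0.075], [0.443, 0.106, 0.074], [0.451, 0.126, 0.073]]
```

```bash
cat > hfit.py <<'E'
from fit import *
def run(files,c0=(.573,.038,0.)):
    P=np.concatenate([cloud(np.load(f)).reshape(-1,3) for f in files])
    x=np.array(c0)
    for th in (.004,.005):
        f=lambda p:np.minimum(house(p),wall(p,.085-th,.085))
        for k in range(4):
            L=loc(P,x,x[2],.024)
            m=(L[:,0]>-.02)&(L[:,0]<.1)&(abs(L[:,1])<.06)&(L[:,2]>.008)&(L[:,2]<.11)&~((L[:,0]>.012)&(L[:,0]<.074)&(abs(L[:,1])<.036))
            r=fit(P[m],f,x,.024);x=r[0]
        print(files,th,np.round(x,4),np.round(r[1:],4))
        L=loc(P[m],x,x[2],.024)
        sw=L[(L[:,0]<.07)&(L[:,2]>.02)]
        print(" sidewall min x pct",np.round(np.percentile(sw[:,0],[0,1,2,5]),4),"back front-face x",np.round(np.median(L[(L[:,0]>.072)&(abs(L[:,1])<.035)&(L[:,2]>.04),0]),4))
        for lo,hi in((-.047,-.043),(-.043,-.039),(.039,.043),(.043,.047)): print((lo,hi),((sw[:,1]>lo)&(sw[:,1]<hi)).sum(),end=" ")
        print()
    # floor extent
    L=loc(P,x,x[2],.024);fl=L[(abs(L[:,1])<.035)&(L[:,2]>-.004)&(L[:,2]<.008)&(L[:,0]>-.03)&(L[:,0]<.04)]
    print(" floor z",np.median(fl[:,2]),"min x",np.round(np.percentile(fl[:,0],[0,1,3]),4));return x
if __name__=="__main__":
    for f in(["top0.npz"],["side0.npz"],["top0.npz","side0.npz"]): run(f)
E
python3 hfit.py
```

```text
['top0.npz'] 0.004 [ 0.5759  0.0403 -0.0072] [1.000e-03 8.068e-01 3.830e+02]
 sidewall min x pct [-0.0012 -0.0007 -0.0006  0.0001] back front-face x 0.0806
(-0.047, -0.043) 18 (-0.043, -0.039) 18 (0.039, 0.043) 30 (0.043, 0.047) 16 
['top0.npz'] 0.005 [ 0.5768  0.0402 -0.0076] [1.000e-03 8.068e-01 3.830e+02]
 sidewall min x pct [-0.0021 -0.0016 -0.0015 -0.0007] back front-face x 0.0797
(-0.047, -0.043) 18 (-0.043, -0.039) 18 (0.039, 0.043) 31 (0.043, 0.047) 17 
 floor z 0.002607227506043606 min x [-0.0024 -0.0021 -0.0009]
['side0.npz'] 0.004 [ 0.575   0.039  -0.0092] [8.000e-04 9.252e-01 1.177e+03]
 sidewall min x pct [-0.0021 -0.0012 -0.0009 -0.0001] back front-face x 0.0809
(-0.047, -0.043) 36 (-0.043, -0.039) 160 (0.039, 0.043) 40 (0.043, 0.047) 198 
['side0.npz'] 0.005 [ 0.5759  0.0389 -0.008 ] [8.000e-04 9.252e-01 1.177e+03]
 sidewall min x pct [-0.003  -0.002  -0.0017 -0.001 ] back front-face x 0.08
(-0.047, -0.043) 36 (-0.043, -0.039) 161 (0.039, 0.043) 40 (0.043, 0.047) 201 
 floor z 0.00307983323160451 min x [-0.0033 -0.0023 -0.0018]
['top0.npz', 'side0.npz'] 0.004 [ 0.5753  0.0391 -0.0081] [9.000e-04 8.968e-01 1.560e+03]
 sidewall min x pct [-0.0024 -0.0014 -0.0011 -0.0001] back front-face x 0.0809
(-0.047, -0.043) 53 (-0.043, -0.039) 179 (0.039, 0.043) 71 (0.043, 0.047) 213 
['top0.npz', 'side0.npz'] 0.005 [ 0.5761  0.0391 -0.0058] [9.000e-04 8.974e-01 1.560e+03]
 sidewall min x pct [-0.0034 -0.0023 -0.002  -0.0009] back front-face x 0.08
(-0.047, -0.043) 54 (-0.043, -0.039) 181 (0.039, 0.043) 72 (0.043, 0.047) 215 
 floor z 0.002886526718157277 min x [-0.0036 -0.0023 -0.0015]
```

```bash
cat > go.py <<'E'
import sys
from h import *
def frame(th): # tool pointing down, tool x at yaw th (deg)
    return R.from_euler("z",th,degrees=True)*R.from_euler("x",180,degrees=True)
def step(p,rot,p2,rot2):
    return np.round(rot.inv().apply(np.array(p2)-p)/.25,3).tolist(),np.round((rot.inv()*rot2).as_rotvec(degrees=True)/30,3).tolist()
def cur():
    s=ctrl.get_state();r=R.from_rotvec(s["tool_rot"]);return np.array(s["position"]),r,s
E
python3 - <<'E'
from go import *
p,r,s=cur()
for q,t in [((.42,-.45,.234),51),((.55,-.25,.234),80.5),((.58,-.02,.234),110),((.55,.18,.234),139.5),((.4732,.2731,.15),169.03)]:
    r2=frame(t);print(step(p,r,q,r2));p,r=np.array(q),r2
E
```

```text
([0.905, -0.31, -0.002], [-0.0, 0.0, -0.984])
([0.949, -0.099, -0.0], [-0.0, 0.0, -0.983])
([0.927, -0.033, -0.0], [0.0, 0.0, -0.983])
([0.793, 0.161, 0.0], [0.0, 0.0, -0.983])
([0.475, 0.084, 0.336], [0.0, 0.0, -0.984])
```

```bash
python3 -m inch '[{"slide":[0.45,-0.15,0],"angular":[0,0,-0.5],"claw":0.7},{"slide":[0.9,-0.31,0],"angular":[0,0,-0.984],"claw":0.7},{"slide":[0.9,-0.31,0],"angular":[0,0,-0.984],"claw":0.7},{"slide":[0.9,-0.31,0],"angular":[0,0,-0.984],"claw":0.7},{"slide":[0.9,-0.31,0],"angular":[0,0,-0.984],"claw":0.7},{"slide":[0.9,-0.31,0],"angular":[0,0,-0.984],"claw":0.7}]'
python3 -m inch '[{"slide":[0.95,-0.1,0],"angular":[0,0,-0.983],"claw":0.7},{"slide":[0.95,-0.1,0],"angular":[0,0,-0.983],"claw":0.7},{"slide":[0.95,-0.1,0],"angular":[0,0,-0.983],"claw":0.7},{"slide":[0.95,-0.1,0],"angular":[0,0,-0.983],"claw":0.7},{"slide":[0.95,-0.1,0],"angular":[0,0,-0.983],"claw":0.7},{"slide":[0.95,-0.1,0],"angular":[0,0,-0.983],"claw":0.7},{"slide":[0.95,-0.1,0],"angular":[0,0,-0.983],"claw":0.7}]'
python3 -m inch '[{"slide":[0.93,-0.03,0],"angular":[0,0,-0.983],"claw":0.7},{"slide":[0.93,-0.03,0],"angular":[0,0,-0.983],"claw":0.7},{"slide":[0.93,-0.03,0],"angular":[0,0,-0.983],"claw":0.7},{"slide":[0.93,-0.03,0],"angular":[0,0,-0.983],"claw":0.7},{"slide":[0.93,-0.03,0],"angular":[0,0,-0.983],"claw":0.7},{"slide":[0.93,-0.03,0],"angular":[0,0,-0.983],"claw":0.7},{"slide":[0.93,-0.03,0],"angular":[0,0,-0.983],"claw":0.7}]'
python3 -c "
from go import *
p,r,s=cur();print(s['joint_positions']);print(step(p,r,(.4732,.2731,.2),frame(169.03)))"
```

```text
time: 1.1
position: [0.4255, -0.444, 0.234]
tool_rot: [-2.827, -1.368, -0.007]
ft_force: [0.1, 0.4, -0.1]
grip_width: 0.849
grip_force: 0.0
time: 1.8
position: [0.5493, -0.2496, 0.2336]
tool_rot: [2.396, 2.032, -0.001]
ft_force: [-0.9, -1.1, -0.3]
grip_width: 0.848
grip_force: 0.0
time: 2.5
position: [0.5799, -0.0214, 0.2335]
tool_rot: [1.804, 2.571, -0.002]
ft_force: [0.5, -0.9, 1.4]
grip_width: 0.849
grip_force: 0.0
[ 0.5512607   0.22807235 -0.6502187   1.61143537  0.14236522  1.35000515
  0.22942533]
([1.253, -0.001, 0.132], [-0.003, 0.002, -1.971])
```

```bash
python3 -m inch '[{"slide":[0.79,0.16,0],"angular":[0,0,-0.983],"claw":0.7},{"slide":[0.79,0.16,0],"angular":[0,0,-0.983],"claw":0.7},{"slide":[0.79,0.16,0],"angular":[0,0,-0.983],"claw":0.7},{"slide":[0.79,0.16,0],"angular":[0,0,-0.983],"claw":0.7},{"slide":[0.79,0.16,0],"angular":[0,0,-0.983],"claw":0.7},{"slide":[0.79,0.16,0],"angular":[0,0,-0.983],"claw":0.7}]'
python3 -m inch '[{"slide":[0.475,0.084,0.3],"angular":[0,0,-0.984],"claw":0.7},{"slide":[0.475,0.084,0.3],"angular":[0,0,-0.984],"claw":0.7},{"slide":[0.475,0.084,0.3],"angular":[0,0,-0.984],"claw":0.7},{"slide":[0.475,0.084,0.3],"angular":[0,0,-0.984],"claw":0.7},{"slide":[0.475,0.084,0.3],"angular":[0,0,-0.984],"claw":0.7},{"slide":[0.475,0.084,0.3],"angular":[0,0,-0.984],"claw":0.7}]'
python3 -c "
from go import *
p,r,s=cur();print(s['joint_positions']);print(step(p,r,(.4732,.2731,.048),frame(169.03)))"
```

```text
time: 3.1
position: [0.5507, 0.1782, 0.2333]
tool_rot: [1.09, 2.946, -0.002]
ft_force: [0.7, -1.2, 0.6]
grip_width: 0.846
grip_force: 0.0
time: 3.7
position: [0.4759, 0.2696, 0.1585]
tool_rot: [0.313, 3.125, -0.002]
ft_force: [0.4, 0.4, 0.4]
grip_width: 0.851
grip_force: 0.0
[ 0.26762837  0.27311277 -0.94975076  1.78003968  0.23825358  1.20967121
  0.62115115]
([0.014, 0.012, 0.442], [-0.002, 0.002, -0.016])
```

```bash
python3 -m inch '[{"slide":[0,0,0],"angular":[0,0,0],"claw":0.7},{"slide":[0,0,0],"angular":[0,0,0],"claw":0.7},{"slide":[0,0,0],"angular":[0,0,0],"claw":0.7}]'
python3 -c "
from go import *
p,r,s=cur();print(s['joint_positions']);print(step(p,r,(.4732,.2731,.048),frame(169.03)))"
```

```text
time: 4.0
position: [0.4742, 0.2722, 0.1588]
tool_rot: [0.304, 3.126, -0.0]
ft_force: [1.0, 0.0, 0.3]
grip_width: 0.843
grip_force: 0.0
[ 0.26551737  0.27295953 -0.95271908  1.7803744   0.23749551  1.20953248
  0.62209263]
([0.005, 0.003, 0.443], [0.0, 0.001, -0.005])
```

```bash
python3 -m inch '[{"slide":[0.005,0.003,0.15],"angular":[0,0,0],"claw":0.7},{"slide":[0.005,0.003,0.3],"angular":[0,0,0],"claw":0.7},{"slide":[0.005,0.003,0.38],"angular":[0,0,0],"claw":0.7},{"slide":[0.005,0.003,0.443],"angular":[0,0,0],"claw":0.7},{"slide":[0.005,0.003,0.443],"angular":[0,0,0],"claw":0.7},{"slide":[0.005,0.003,0.443],"angular":[0,0,0],"claw":0.7},{"slide":[0.005,0.003,0.443],"angular":[0,0,0],"claw":0.7}]'
python3 - <<'E'
from go import *
p,r,s=cur();print(step(p,r,(.4732,.2731,.048),frame(169.03)))
im=ctrl.get_image("side");np.savez("side1.npz",**im)
cv2.imwrite("pics/s2.png",cv2.resize(im["color"][180:350,100:330,::-1],None,fx=3,fy=3))
E
```

```text
time: 4.7
position: [0.4735, 0.2745, 0.0492]
tool_rot: [0.301, 3.125, 0.002]
ft_force: [0.2, 0.7, -0.1]
grip_width: 0.852
grip_force: 0.0
([0.0, -0.006, 0.005], [0.003, 0.004, -0.002])
```

View pics/s2.png

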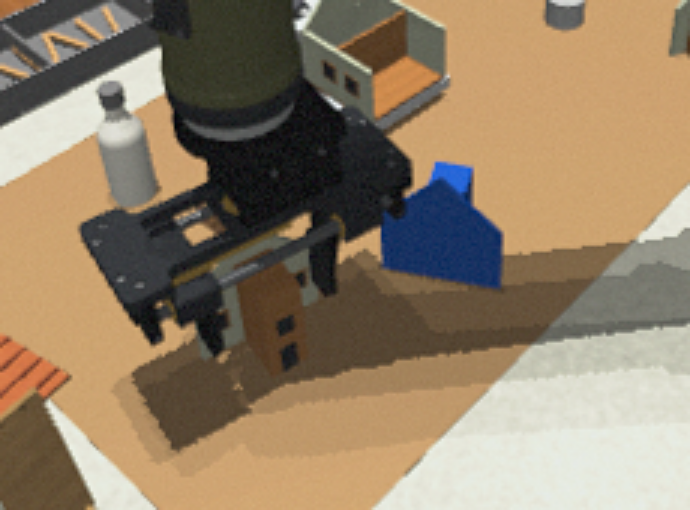

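The open fingers straddle the wide wall's brown tower (275,310 in the crop), and the blue wall is clear. Now I close the gripper.

```bash
python3 -m inch '[{"slide":[0,-0.003,0],"angular":[0,0,0],"claw":0.2},{"slide":[0,-0.003,0],"angular":[0,0,0],"claw":-0.2},{"slide":[0,-0.003,0],"angular":[0,0,0],"claw":-1},{"slide":[0,-0.003,0],"angular":[0,0,0],"claw":-1},{"slide":[0,-0.003,0],"angular":[0,0,0],"claw":-1},{"slide":[0,-0.003,0],"angular":[0,0,0],"claw":-1},{"slide":[0,-0.003,0],"angular":[0,0,0],"claw":-1},{"slide":[0,-0.003,0],"angular":[0,0,0],"claw":-1}]' 45
```

```text
time: 5.55
position: [0.4723, 0.2731, 0.0477]
tool_rot: [-0.301, -3.127, 0.0]
ft_force: [0.2, 0.5, -0.0]
grip_width: 0.32
grip_force: 45.0
```

```bash
python3 -m inch '[{"slide":[0,0,-0.04],"angular":[0,0,0],"claw":-1},{"slide":[0,0,-0.1],"angular":[0,0,0],"claw":-1},{"slide":[0,0,-0.2],"angular":[0,0,0],"claw":-1},{"slide":[0,0,-0.3],"angular":[0,0,0],"claw":-1},{"slide":[0,0,-0.4],"angular":[0,0,0],"claw":-1},{"slide":[0,0,-0.5],"angular":[0,0,0],"claw":-1},{"slide":[0,0,-0.58],"angular":[0,0,0],"claw":-1},{"slide":[0,0,-0.6],"angular":[0,0,0],"claw":-1},{"slide":[0,0,-0.6],"angular":[0,0,0],"claw":-1},{"slide":[0,0,-0.6],"angular":[0,0,0],"claw":-1}]'
python3 -c "
from go import *
p,r,s=cur();print(s['joint_positions']);print(step(p,r,(.519,.0395,.2),frame(179.54)))"
```

```text
time: 6.55
position: [0.4719, 0.2727, 0.1971]
tool_rot: [-0.301, -3.126, 0.001]
ft_force: [-0.2, -0.4, -1.4]
grip_width: 0.323
grip_force: 45.0
[ 0.28943093  0.23269831 -0.97232465  1.73609537  0.2002769   1.27958999
  0.650005  ]
([-0.363, -0.88, -0.011], [-0.002, -0.002, -0.352])
```

```bash
python3 -m inch '[{"slide":[-0.03,-0.07,0],"angular":[0,0,-0.03],"claw":-1},{"slide":[-0.07,-0.17,0],"angular":[0,0,-0.07],"claw":-1},{"slide":[-0.11,-0.27,0],"angular":[0,0,-0.11],"claw":-1},{"slide":[-0.16,-0.38,0],"angular":[0,0,-0.15],"claw":-1},{"slide":[-0.2,-0.49,0],"angular":[0,0,-0.2],"claw":-1},{"slide":[-0.25,-0.6,0],"angular":[0,0,-0.24],"claw":-1},{"slide":[-0.29,-0.7,0],"angular":[0,0,-0.28],"claw":-1},{"slide":[-0.33,-0.8,0],"angular":[0,0,-0.32],"claw":-1},{"slide":[-0.355,-0.86,0],"angular":[0,0,-0.34],"claw":-1},{"slide":[-0.363,-0.88,0],"angular":[0,0,-0.352],"claw":-1}]'
python3 -m inch '[{"slide":[0,0,0],"angular":[0,0,0],"claw":-1},{"slide":[0,0,0],"angular":[0,0,0],"claw":-1}]'
python3 -c "
from go import *
p,r,s=cur();print(s['joint_positions']);print(step(p,r,(.519,.0395,.0725),frame(179.54)))"
```

```text
time: 7.55
position: [0.5189, 0.0372, 0.1963]
tool_rot: [-0.018, -3.139, 0.0]
ft_force: [-0.8, -0.1, -1.0]
grip_width: 0.318
grip_force: 45.0
time: 7.75
position: [0.5189, 0.0412, 0.1973]
tool_rot: [-0.01, -3.141, -0.001]
ft_force: [-0.0, 0.1, -1.0]
grip_width: 0.319
grip_force: 45.0
[ 0.67147477  0.1354599  -0.85585311  1.79416378  0.10623592  1.2607576
  1.35187625]
([-0.001, -0.007, 0.499], [0.002, -0.002, 0.003])
```

```bash
python3 -m inch '[{"slide":[0,-0.002,0.06],"angular":[0,0,0],"claw":-1},{"slide":[0,-0.004,0.15],"angular":[0,0,0],"claw":-1},{"slide":[0,-0.007,0.25],"angular":[0,0,0],"claw":-1},{"slide":[0,-0.007,0.35],"angular":[0,0,0],"claw":-1},{"slide":[0,-0.007,0.43],"angular":[0,0,0],"claw":-1},{"slide":[0,-0.007,0.48],"angular":[0,0,0],"claw":-1},{"slide":[0,-0.007,0.499],"angular":[0,0,0],"claw":-1},{"slide":[0,-0.007,0.499],"angular":[0,0,0],"claw":-1},{"slide":[0,-0.007,0.499],"angular":[0,0,0],"claw":-1},{"slide":[0,-0.007,0.499],"angular":[0,0,0],"claw":-1}]'
python3 - <<'E'
from fit import *
from go import *
for c in("top","side"):
    im=ctrl.get_image(c);np.savez(f"{c}2.npz",**im)
    if c=="side": cv2.imwrite("pics/s3.png",cv2.resize(im["color"][140:300,150:350,::-1],None,fx=3.5,fy=3.5))
p,r,s=cur();print(p,step(p,r,(.519,.0395,.0717),frame(179.54)))
for fs in(["top2.npz"],["side2.npz"],["top2.npz","side2.npz"]):
    P=np.concatenate([cloud(np.load(f)).reshape(-1,3) for f in fs])
    x=np.array([.545,.0393,-.008,.024])
    for k in range(4):
        L=loc(P,x,x[2],x[3]);m=(np.abs(wide(L))<.008)&(L[:,2]>-.003)&(L[:,2]<.104)&~((L[:,0]<-.006)&(L[:,2]>.033))
        g=lambda y:wide(loc(P[m],y,y[2],y[3]))
        q=least_squares(g,x,loss="soft_l1",f_scale=.002,x_scale=[.01,.01,.1,.01],diff_step=1e-4);x=q.x
    print(fs,np.round(x,4),m.sum(),np.median(abs(g(x))))
E
sed -i 's/top0/top2/;s/side0/side2/' /dev/null; python3 -c "
from hfit import run
run(['side2.npz'])"
```

```text
time: 8.75
position: [0.5202, 0.0381, 0.074]
tool_rot: [0.013, 3.14, -0.0]
ft_force: [0.7, -0.3, -0.9]
grip_width: 0.315
grip_force: 45.0
[0.519982   0.03800662 0.07381281] ([0.004, 0.006, 0.008], [-0.001, 0.003, -0.0])
['top2.npz'] [ 0.545   0.0393 -0.008   0.024 ] 0 nan
['side2.npz'] [ 0.5458  0.0377 -0.0078  0.0254] 342 0.0005163037464660757
['top2.npz', 'side2.npz'] [ 0.5458  0.0377 -0.0078  0.0254] 342 0.0005163037464660757
['side2.npz'] 0.004 [ 0.5755  0.0388 -0.0044] [9.000e-04 8.884e-01 7.260e+02]
 sidewall min x pct [-0.0023 -0.0016 -0.0013 -0.0002] back front-face x 0.0805
(-0.047, -0.043) 0 (-0.043, -0.039) 0 (0.039, 0.043) 30 (0.043, 0.047) 210 
['side2.npz'] 0.005 [0.5764 0.0386 0.002 ] [9.000e-04 8.926e-01 7.260e+02]
 sidewall min x pct [-0.003  -0.0022 -0.0019 -0.0009] back front-face x 0.0797
(-0.047, -0.043) 0 (-0.043, -0.039) 0 (0.039, 0.043) 33 (0.043, 0.047) 207 
 floor z 0.0028565156493485437 min x [-0.0021 -0.002  -0.0013]
  return _methods._mean(a, axis=axis, dtype=dtype,
  ret = ret.dtype.type(ret / rcount)
sed: couldn't edit /dev/null: not a regular file
```

View pics/s3.png

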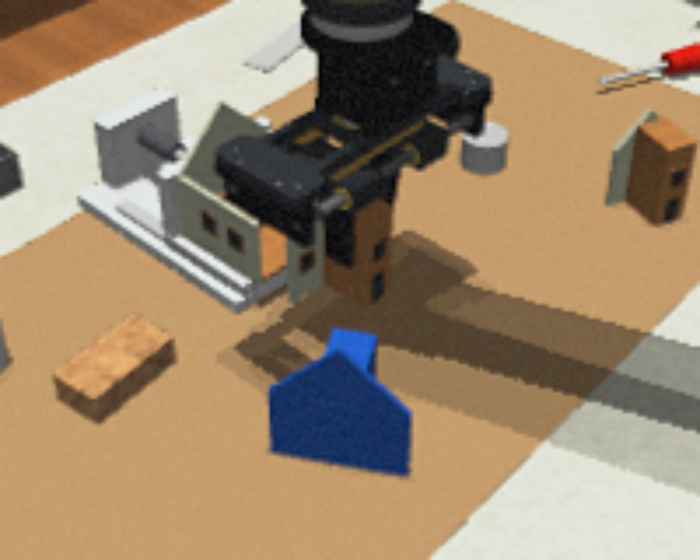

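The wall (295,260 in the crop) hangs tower-outward in front of the open house end and clear of the blue wall. The vision fit agrees with the arm's pose, so I correct y and z and then re-read.

```bash
python3 -m inch '[{"slide":[0,0.002,0.004],"angular":[0,0,0],"claw":-1},{"slide":[0,0.004,0.008],"angular":[0,0,0],"claw":-1},{"slide":[0,0.004,0.008],"angular":[0,0,0],"claw":-1},{"slide":[0,0.004,0.008],"angular":[0,0,0],"claw":-1},{"slide":[0,0.004,0.008],"angular":[0,0,0],"claw":-1}]'
cat > avg.py <<'E'
from go import *
S=[]
for k in range(6):
    ctrl.get_image("side");S.append(cur())
p=np.mean([a[0] for a in S],0);r=R.concatenate([a[1] for a in S]).mean()
m=R.from_euler("z",-.008).apply(p-[.575,.039,0])
print("tcp",np.round(p,4),"sd",np.round(np.std([a[0] for a in S],0),4),"in mouth frame",np.round(m,4),"err deg",np.round((frame(179.54).inv()*r).as_rotvec(degrees=True),2))
print("F",np.round(np.mean([a[2]["ft_force"] for a in S],0),2),"M",np.round(np.mean([a[2]["torque"] for a in S],0),2),"grip",S[-1][2]["grip_force"],S[-1][2]["grip_width"],"t",S[-1][2]["time"])
E
python3 avg.py
```

```text
time: 9.35
position: [0.5194, 0.039, 0.071]
tool_rot: [-0.012, -3.142, 0.0]
ft_force: [0.7, -0.5, -1.0]
grip_width: 0.322
grip_force: 45.0
tcp [0.5194 0.039  0.071 ] sd [0. 0. 0.] in mouth frame [-0.0556  0.0005  0.071 ] err deg [ 0.01  0.   -0.  ]
F [ 0.16 -0.13 -0.78] M [ 0.09 -0.13  0.01] grip 44.99914392828941 0.31978089647068014 t 9.65
```

```bash
sed -i 's/"z",-.008/"z",.008/' avg.py; python3 -m inch '[{"slide":[-0.02,0.002,-0.003],"angular":[0,0,0],"claw":-1},{"slide":[-0.04,0.002,-0.003],"angular":[0,0,0],"claw":-1},{"slide":[-0.06,0.002,-0.003],"angular":[0,0,0],"claw":-1},{"slide":[-0.08,0.002,-0.003],"angular":[0,0,0],"claw":-1},{"slide":[-0.09,0.002,-0.003],"angular":[0,0,0],"claw":-1},{"slide":[-0.1,0.002,-0.003],"angular":[0,0,0],"claw":-1},{"slide":[-0.1,0.002,-0.003],"angular":[0,0,0],"claw":-1},{"slide":[-0.1,0.002,-0.003],"angular":[0,0,0],"claw":-1},{"slide":[-0.1,0.002,-0.003],"angular":[0,0,0],"claw":-1}]'
python3 avg.py
```

```text
time: 10.55
position: [0.5442, 0.0393, 0.0717]
tool_rot: [-0.012, -3.141, 0.0]
ft_force: [0.9, 0.2, -1.0]
grip_width: 0.317
grip_force: 45.0
tcp [0.5443 0.0393 0.0718] sd [0. 0. 0.] in mouth frame [-0.0307  0.0001  0.0718] err deg [ 0.01  0.   -0.01]
F [-0.23 -0.26 -1.13] M [ 0.11 -0.13 -0.01] grip 44.999040523543954 0.3194443522496584 t 10.85
```

```bash
python3 -m inch '[{"slide":[-0.008,0,0],"angular":[0,0,0],"claw":-1},{"slide":[-0.016,0,0],"angular":[0,0,0],"claw":-1},{"slide":[-0.024,0,0],"angular":[0,0,0],"claw":-1},{"slide":[-0.032,0,0],"angular":[0,0,0],"claw":-1},{"slide":[-0.04,0,0],"angular":[0,0,0],"claw":-1},{"slide":[-0.048,0,0],"angular":[0,0,0],"claw":-1},{"slide":[-0.048,0,0],"angular":[0,0,0],"claw":-1},{"slide":[-0.048,0,0],"angular":[0,0,0],"claw":-1},{"slide":[-0.048,0,0],"angular":[0,0,0],"claw":-1}]'
python3 avg.py
```

```text
time: 11.75
position: [0.5559, 0.0392, 0.0715]
tool_rot: [-0.013, -3.141, 0.0]
ft_force: [-4.1, 0.5, -0.4]
grip_width: 0.316
grip_force: 45.0
tcp [0.556  0.0392 0.0715] sd [0. 0. 0.] in mouth frame [-0.019   0.0001  0.0715] err deg [ 0.01  0.04 -0.  ]
F [-3.75 -0.03 -0.6 ] M [ 0.08  0.66 -0.17] grip 45.004430869594216 0.3165077220214578 t 12.05
```

Contact is confirmed: about 3.6 N at about 7 mm of travel. I check the fit before pressing further.

```bash
cat > chk.py <<'E'
from fit import *
import sys
n=sys.argv[1];dx=float(sys.argv[2])
for c in("top","side"):
    im=ctrl.get_image(c);np.savez(f"{c}{n}.npz",**im)
    if c=="side":
        cv2.imwrite(f"pics/s{n}.png",cv2.resize(im["color"][165:255,180:300,::-1],None,fx=6,fy=6,interpolation=2))
P=cloud(np.load(f"side{n}.npz")).reshape(-1,3);x=np.array([.575+dx,.039,-.008,.024])
for k in range(4):
    L=loc(P,x,x[2],x[3]);m=(np.abs(wide(L))<.006)&(L[:,0]<.002)&(L[:,2]>-.003)&(L[:,2]<.104)&~((L[:,0]<-.006)&(L[:,2]>.033))
    g=lambda y:wide(loc(P[m],y,y[2],y[3]))
    x=least_squares(g,x,loss="soft_l1",f_scale=.002,x_scale=[.01,.01,.1,.01],diff_step=1e-4).x
print("wall",np.round(x,4),m.sum(),np.median(abs(g(x))))
h=lambda p:np.minimum(house(p),wall(p,.081,.085))
x=np.array([.575+dx,.039,-.008])
for k in range(4):
    L=loc(P,x,x[2],.024);m=(L[:,0]>.006)&(abs(h(L))<.006)&(L[:,2]>.008)&~((L[:,0]<.074)&(abs(L[:,1])<.036))
    x=fit(P[m],h,x,.024)[0]
print("house",np.round(x,4),m.sum())
E
python3 chk.py 4 .007
```

```text
wall [ 0.5816  0.0385 -0.0152  0.0236] 359 0.0005667407781183463
house [ 0.5828  0.0383 -0.0035] 385
```

View pics/s4.png

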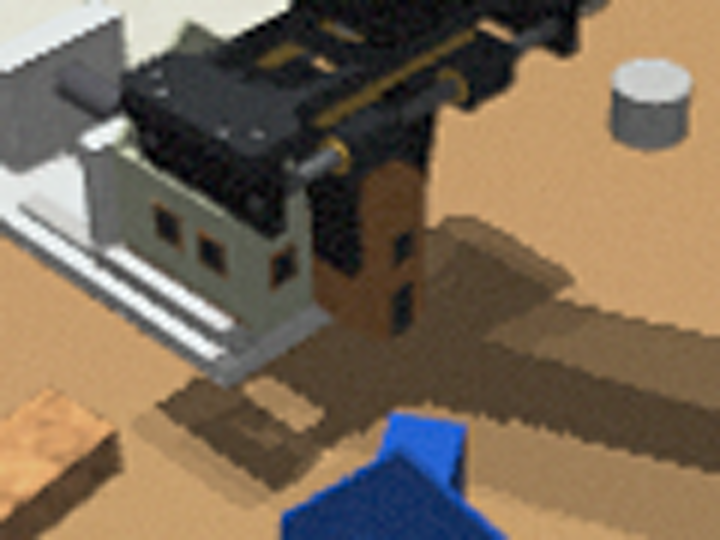

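The side view shows the wall seam closed against the house (about 310,240 in the crop). Mz of about -0.17 N m suggests contact on the -y edge only, so I turn the wall slightly to even out the contact.

```bash
python3 -m inch '[{"slide":[0,0,0],"angular":[0,0,0.007],"claw":-1},{"slide":[0,0,0],"angular":[0,0,0.013],"claw":-1},{"slide":[0,0,0],"angular":[0,0,0.013],"claw":-1},{"slide":[0,0,0],"angular":[0,0,0.013],"claw":-1},{"slide":[0,0,0],"angular":[0,0,0.013],"claw":-1}]' >/dev/null
python3 avg.py
python3 -m inch '[{"slide":[0,0,0],"angular":[0,0,0.007],"claw":-1},{"slide":[0,0,0],"angular":[0,0,0.013],"claw":-1},{"slide":[0,0,0],"angular":[0,0,0.013],"claw":-1},{"slide":[0,0,0],"angular":[0,0,0.013],"claw":-1},{"slide":[0,0,0],"angular":[0,0,0.013],"claw":-1}]' >/dev/null
python3 avg.py
```

```text
tcp [0.5563 0.0393 0.0717] sd [0. 0. 0.] in mouth frame [-0.0187  0.0001  0.0717] err deg [0.01 0.01 0.37]
F [-4.03  0.33 -2.28] M [0.1  0.74 0.18] grip 45.00741854310036 0.3196322250514287 t 12.95
tcp [0.5564 0.0394 0.0718] sd [0. 0. 0.] in mouth frame [-0.0186  0.0003  0.0718] err deg [-0.01  0.    0.77]
F [-3.61  1.11 -2.36] M [0.32 0.78 0.19] grip 45.01164271496236 0.31933020062851086 t 13.75
```

```bash
python3 -m inch '[{"slide":[0,0,0],"angular":[0,0,-0.01],"claw":-1},{"slide":[0,0,0],"angular":[0,0,-0.019],"claw":-1},{"slide":[0,0,0],"angular":[0,0,-0.019],"claw":-1},{"slide":[0,0,0],"angular":[0,0,-0.019],"claw":-1},{"slide":[0,0,0],"angular":[0,0,-0.019],"claw":-1}]' >/dev/null
python3 avg.py
```

```text
tcp [0.5564 0.0392 0.0718] sd [0. 0. 0.] in mouth frame [-0.0186  0.0001  0.0718] err deg [ 0.   -0.    0.21]
F [-3.4   1.09 -1.58] M [ 0.37  0.72 -0.05] grip 44.99932718463242 0.31467870186430236 t 14.55
```

```bash
python3 -m inch '[{"slide":[-0.007,0,0],"angular":[0,0,0],"claw":-1},{"slide":[-0.014,0,0],"angular":[0,0,0],"claw":-1},{"slide":[-0.021,0,0],"angular":[0,0,0],"claw":-1},{"slide":[-0.028,0,0],"angular":[0,0,0],"claw":-1},{"slide":[-0.035,0,0],"angular":[0,0,0],"claw":-1},{"slide":[-0.042,0,0],"angular":[0,0,0],"claw":-1},{"slide":[-0.048,0,0],"angular":[0,0,0],"claw":-1},{"slide":[-0.052,0,0],"angular":[0,0,0],"claw":-1},{"slide":[-0.052,0,0],"angular":[0,0,0],"claw":-1},{"slide":[-0.052,0,0],"angular":[0,0,0],"claw":-1}]' >/dev/null
python3 avg.py; python3 chk.py 5 .02
```

```text
tcp [0.5678 0.0391 0.0718] sd [0. 0. 0.] in mouth frame [-0.0072  0.      0.0718] err deg [0.05 0.21 0.2 ]
F [-9.09  0.53  3.71] M [ 0.35  1.85 -0.07] grip 44.99988933093846 0.3173314803542867 t 15.85
wall [ 0.5932  0.0385 -0.0177  0.0242] 364 0.0005708413495203995
house [ 0.5946  0.0384 -0.0068] 369
```

View pics/s5.png

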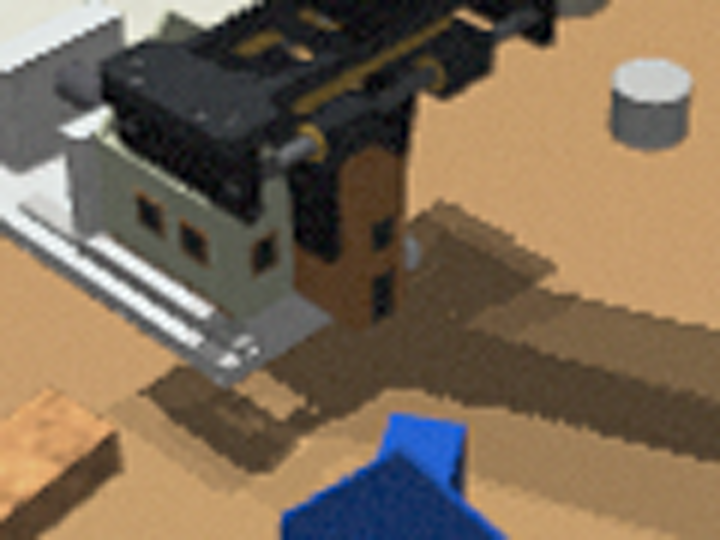

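```bash
python3 -m inch '[{"slide":[-0.003,0,-0.001],"angular":[0,0,0],"claw":-1},{"slide":[-0.006,0,-0.001],"angular":[0,0,0],"claw":-1},{"slide":[-0.006,0,-0.001],"angular":[0,0,0],"claw":-1},{"slide":[-0.006,0,-0.001],"angular":[0,0,0],"claw":-1},{"slide":[-0.006,0,-0.001],"angular":[0,0,0],"claw":-1},{"slide":[-0.006,0,-0.001],"angular":[0,0,0],"claw":-1},{"slide":[-0.006,0,-0.001],"angular":[0,0,0],"claw":-1}]' >/dev/null
python3 avg.py;python3 chk.py 6 .02;python3 -c "
from fit import *
t0=np.load('top0.npz')['color'].astype(int);t=np.load('top6.npz')['color'].astype(int)
C=cloud(np.load('side6.npz')).reshape(-1,3)
# tilt of wall +y edge strip outer face: plane fit
L=loc(C,[.5945,.039],-.0115,.024)
m=(L[:,0]>-.009)&(L[:,0]<.003)&(L[:,1]>.016)&(L[:,1]<.043)&(L[:,2]>.003)&(L[:,2]<.05)
A=np.c_[L[m][:,1:],np.ones(m.sum())];print(m.sum(),np.linalg.lstsq(A,L[m][:,0],rcond=None)[0])
"
```

```text
tcp [0.5689 0.0391 0.0718] sd [0. 0. 0.] in mouth frame [-0.0061  0.      0.0718] err deg [0.05 0.26 0.2 ]
F [-9.86  0.54  3.18] M [ 0.33  1.93 -0.07] grip 45.00000181607902 0.31610373973713357 t 16.95
wall [ 0.5944  0.0384 -0.0167  0.024 ] 349 0.0006087740314082851
house [ 0.5952  0.0383 -0.0091] 377
115 [-0.00793821 -0.00668534 -0.00478729]
```

```bash
python3 -c "
from bench import ctrl
print(ctrl.close_job())"
```

```text
the job is handed in; nothing more can be done
None
```

The wide wall is held flush, square and tower-out over the open end of the house. It presses with about 9.9 N, pushing the carriage back about 20 mm, and no other object was moved or touched that I know of. I handed the job in at about 17 s; no verdict came back.

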